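# Tip out the pedal spindles, heft the bin, and load the parts washer

### The arm

A 6-joint arm with a two-finger parallel gripper is mounted at the origin on the work surface. World frame = base frame: x ahead of the robot, y to its left, z up, the work surface at z = 0. Lengths are in m, angles in degrees, forces in N, time in s.
With the tool pointing down it reaches from about 0.375 to 0.75 m from the base axis. Payload 9 kg.
Tool frame: the origin (TCP) lies where the fingers leave the gripper's body, on its centre line; the fingertips stand 73 mm ahead of it and the grasp point (between the pads) lies 54 mm ahead of it (robot.tip_reach is the distance from the TCP to the fingertips, in m); z points along the fingers, y is the line along which they close (so a half turn about z gives the same grasp; the last joint's range is limited). The gripper opens to 85 mm and grips with 20 to 120 N. Pads are 22 mm wide; open, the fingers measure 114 mm over their backs; the gripper's body (76 mm by 85 mm) begins 54 mm behind the grasp point. The pads swing forward as they close: fully open they stand 13 mm farther back than shut.
Start: joints at [56.282, 5.964, 5.575, 89.605, 0, 77.527], TCP at [0.217, 0.559, 0.304] pointing down, gripper open.
Joint ranges: [-171.21, 171.21], [-48.23, 106.86], [-62.78, 66.21], [-105.2, 120.99], [-86.42, 89.51], [-180, 180]. Speed limits (degrees/s): [127.2, 127.2, 147.25, 180, 180, 180].

### API

Orientations are given as [roll, pitch, yaw] about the fixed x, y, z axes, in that order (R = Rz(yaw) Ry(pitch) Rx(roll)).
In Python, from plant import robot gives the robot as it stands. Calls block until the motion is done:
- robot.move_pose(position, orientation): joint-space move of the TCP to a pose.
- robot.line_to(position, vel=0.15, rotation=None, guard=None): straight line of the TCP; rotation=None keeps the orientation; vel is the mean speed in m/s. With guard (N) it stops when the force on the tool has changed by that much, and returns True; else False.
- robot.goto_joints(angles): joint-space move.
- robot.set_gripper(opening): finger opening in m; the grip force is fixed at half the most; returns when the fingers have stopped.
- robot.pause(seconds).
- robot.ik(position, orientation): joint angles nearest the present ones, or None.
- robot.observe(): the state.
- robot.grab_frame(name): name is "side" or "top"; returns the picture (480x640x3 uint8, blue, green, red); there is no depth.
- robot.get_calibration(name): a dict with "vertical_fov" (degrees; the focal length in pixels is half the picture's height over the tangent of half this angle, whatever the lens; pixels are square), "cx", "cy" (the principal point, pixels), "rvec" (rotation vector, rad) and "tvec" (3), from world to camera coordinates, as OpenCV has them. Camera axes: x right, y down, z forward; pixel columns grow to the right and rows downward; lengths in m; the calibration is good to about 2 mm. A picture is of the moment at which its call begins. get_calibration takes no time and is no camera call.
A pose or a line that the arm cannot do raises robot.IKError and nothing moves.
- robot.job_done(): hands the job in; it is judged then, once.
The state is a dict: "time": time; "q": joint angles; "qvel": joint speeds; "joint_torque": joint torques, N m; "tool_pos": TCP position; "tcp_rot": TCP orientation; "ft_force": force on the tool from outside, world axes, zero at the start; "torque": the same for the moment, N m; "gripper_width": finger opening in m; "gripper_force": force on a finger pad.
Only numpy, scipy, OpenCV 4.12 (cv2) and the standard library are available. Lean on these libraries where they do the work, as an engineer would, in place of code of your own. Each camera call takes 0.05 s, during which the arm holds its last target. There are 200 camera calls.

### The job

Load the parts washer: put every pedal body from the bench in the wash tray and tip the spindles from the grey bin into it, then hold the bin up level and still for a moment to feel by its weight whether any spindle stayed behind, tipping and hefting again until it is empty. With every pedal body and spindle inside the tray, slide the tray into the washer until its front plate is flush against the housing, then press the start button. Leave the bin standing upright on the bench, clear of the tray, and the jar, the bottle and the spanner undisturbed.

Things in the scene. Friction and masses are not known exactly. Their poses are not given: they have to be found in the camera images.
- bin: Grey plastic parts bin, 106 wide (y), 186 long on top (x -79 to 107), 75 mm high, 180 g empty. Origin: centre of underside. Floor x -55 to 60, 4 thick; side walls 4 thick. At -x a low front wall slopes out, 60 degrees from the floor, to the pouring lip. At +x the back wall, 9 mm thick, 88 mm long, leans out (to +x) 32 degrees from upright. Starts upright on the bench with all spindles inside.
- bin_grip (a point): Mid-thickness and mid-width of the bin's back wall, 22 mm below its rim along the wall: (91, 0, 59) mm in the bin's frame. A place to pinch the wall: fingers pointing along the wall, (-0.53, 0, -0.85) in the bin's frame, closing across it along (0.85, 0, -0.53).
- bin_lip (a point): Middle of the pouring lip of the bin, (-79, 0, 42) mm in its frame. Spindles slide out over it only when the bin is tipped nose down by about 75 to 85 degrees; depending on friction some hang behind the front wall until it is tipped steeper or jogged.
- tray: Sheet-metal wash tray, 170 mm deep (x), 205 wide (y), on two nylon runners 3 mm high; inner floor 6 and wall tops 40 mm above the underside, walls 3 thick; about 0.4 kg. Origin: centre of the underside; the +x end enters the washer first. On its -x end a white front plate, 4 thick, 236 wide, from 2 to 84 mm high. Loose on the bench; slides easily.
- tray_handle (a point): Middle of the tray's round bar handle, 12 mm thick, 100 mm long along the tray's y, 55 mm high, its axis 48 mm in front (-x) of the front plate: (-137, 0, 55) mm in the tray's frame. It can be pinched from above or tilted, closing along x.
- tray_front (a point): Middle of the rear face of the tray's front plate, at bench height: (-85, 0, 0) mm in the tray's frame. It meets point washer_mouth when the tray is fully home.
- washer_mouth (a point): Middle of the lower front edge of the opening of the white parts washer fixed on the bench: a housing 280 mm wide (y), 230 deep (x), 165 high. x points straight into the opening, z up; the front face is the plane x = 0. The opening, in the middle of the front at bench level and without a sill, is 221 mm wide, 80 mm high and 218 mm deep.
- start (a joint): Green push button on the washer's top: travel in m, 0 out, 0.006 fully pressed (about 5 N); springs back. It counts as pressed beyond 0.004.
- start_top (a point): Centre of the top of the start button (32 mm across), about 187 mm above the bench; it is pressed straight down.
- spindle1_mid (a point): Middle, on the axis, of a steel pedal spindle 90 mm long, 110 g; 2 to 4 are there, all in the bin at the start. x lies along it: thread 12 mm thick from x -45 to -30, square collar 19 mm wide to x -23, shank 17 mm thick to x +10, tail 12 mm thick to x +45.
- spindle2_mid (a point): Middle, on the axis, of a steel pedal spindle 90 mm long, 110 g; 2 to 4 are there, all in the bin at the start. x lies along it: thread 12 mm thick from x -45 to -30, square collar 19 mm wide to x -23, shank 17 mm thick to x +10, tail 12 mm thick to x +45.
- spindle3_mid (a point): Middle, on the axis, of a steel pedal spindle 90 mm long, 110 g; 2 to 4 are there, all in the bin at the start. x lies along it: thread 12 mm thick from x -45 to -30, square collar 19 mm wide to x -23, shank 17 mm thick to x +10, tail 12 mm thick to x +45.
- spindle4_mid (a point): Middle, on the axis, of a steel pedal spindle 90 mm long, 110 g; 2 to 4 are there, all in the bin at the start. x lies along it: thread 12 mm thick from x -45 to -30, square collar 19 mm wide to x -23, shank 17 mm thick to x +10, tail 12 mm thick to x +45.
- pedal1: Aluminium pedal body (cage with a barrel along x), 80 mm long (x), 46 mm wide (y), 20 mm high, 90 g; lies flat on the bench at the start; 2 to 4 are there. Origin: centre of its underside; it may be gripped across its 46 mm width, and may lie either face up.
- pedal2: Aluminium pedal body (cage with a barrel along x), 80 mm long (x), 46 mm wide (y), 20 mm high, 90 g; lies flat on the bench at the start; 2 to 4 are there. Origin: centre of its underside; it may be gripped across its 46 mm width, and may lie either face up.
- pedal3: Aluminium pedal body (cage with a barrel along x), 80 mm long (x), 46 mm wide (y), 20 mm high, 90 g; lies flat on the bench at the start; 2 to 4 are there. Origin: centre of its underside; it may be gripped across its 46 mm width, and may lie either face up.
- pedal4: Aluminium pedal body (cage with a barrel along x), 80 mm long (x), 46 mm wide (y), 20 mm high, 90 g; lies flat on the bench at the start; 2 to 4 are there. Origin: centre of its underside; it may be gripped across its 46 mm width, and may lie either face up.
- grease_jar: White grease jar, 74 mm across, 62 mm high; origin centre of its underside. Not part of the job: leave it.
- oil_bottle: Dark oil bottle, 56 mm across, 150 mm high; origin centre of its underside. Not part of the job: leave it.
- cone_spanner: Steel spanner about 200 mm long lying flat along its x; origin on its underside. Not part of the job: leave it.
Not all that is in view belongs to the job. Of the things like the bin, leave any that is black; of the rest the larger one is meant. Leave any brown look-alike of the pedal4 alone.

How it is judged:
By the outcome, as a careful person would: the job done as asked, in the order asked, and still so for the second after the job is handed in, with the robot touching nothing.
Of spindle1, spindle2, spindle3, spindle4 only 2 to 4 are there at a start; the rules pass over those that are not, and their reading is None.
Of pedal1, pedal2, pedal3, pedal4 only 2 to 4 are there at a start; the rules pass over those that are not, and their reading is None.
At some moment in a run one of pedal1, pedal2, pedal3, pedal4, tray may be knocked a few centimetres aside while the robot is not near it.
It also fails if it takes over 210 s, if anything falls off the work surface, if the arm or the gripper's body presses on something with over 40 N, if the wrist force passes 120 N, or if a joint passes its speed limit or range.

## Working session

There is one attempt and no reset: what is moved stays moved. The work goes in short steps, each a Python script; the robot and the scene stay as the last script left them, time stands still between calls to the robot, and variables do not carry over. Pictures are saved under pics/ and viewed, at most 14 in all, crops included, and the job is handed in when it is done.

```bash
ls; mkdir -p pics; python3 - <<'E'
from plant import robot
import cv2
for n in("top","side"):
    cv2.imwrite(f"pics/{n}0.png",robot.grab_frame(n)); print(n,robot.get_calibration(n))
o=robot.observe();print({k:o[k] for k in("time","tool_pos","tcp_rot","ft_force","gripper_width")})
E
```

```text
pics
top {'vertical_fov': 52.15612264226349, 'cx': 323.9008251731576, 'cy': 238.41649289188356, 'rvec': array([ 2.1706768 , -2.16683099,  0.12647143]), 'tvec': array([-0.04201605,  0.53806424,  1.58621937])}
side {'vertical_fov': 56.158851406479926, 'cx': 313.43970629669116, 'cy': 235.8063047183753, 'rvec': array([ 2.0976868 , -0.86666112,  0.42666894]), 'tvec': array([-0.3959457 ,  0.3107412 ,  0.89908269])}
{'time': 0.1, 'tool_pos': array([0.21728686, 0.55904705, 0.30321516]), 'tcp_rot': array([-1.79934130e+02, -1.50657645e-02,  1.58754705e+02]), 'ft_force': array([0.33374206, 0.16679868, 0.39427283]), 'gripper_width': 0.08563095695638874}
```

View pics/top0.png

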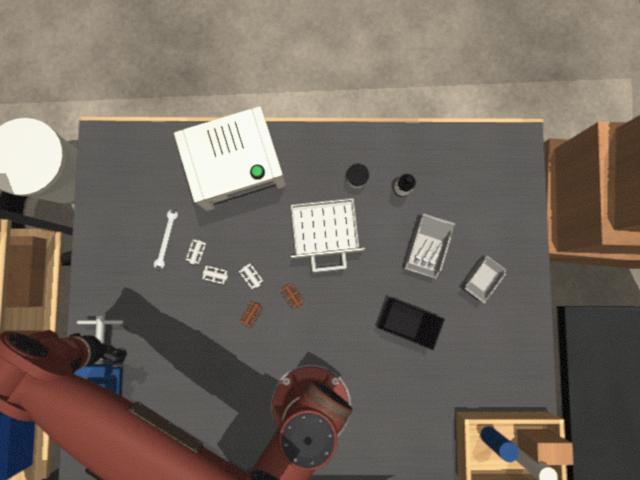

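View pics/side0.png

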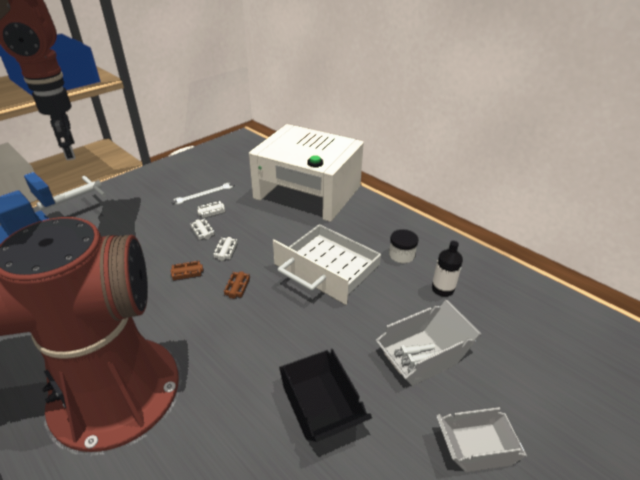

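The top view shows:
- **Pedals:** three white ones at (196,251), (215,274) and (251,276). The brown look-alikes at (251,314) and (292,295) stay.
- **Bins:** a large grey one holding spindles at (430,246), a smaller grey one at (485,279) and a black one at (410,322). The large grey one fits, being neither black nor the smaller of the two.
- **Tray:** at (325,228), handle at (329,266).
- **Washer:** at (230,155), button at (257,171).

I'll confirm these in one enlarged crop and measure.

```bash
cat > h.py <<'E'
import numpy as np, cv2
from plant import robot
from scipy.spatial.transform import Rotation as Rn
def cal(n):
    c=robot.get_calibration(n); f=240/np.tan(np.radians(c["vertical_fov"]/2))
    return cv2.Rodrigues(c["rvec"])[0],c["tvec"].reshape(3),np.array([[f,0,c["cx"]],[0,f,c["cy"]],[0,0,1]])
def px2w(uv,z=0,n="top"):
    R,t,K=cal(n); uv=np.atleast_2d(np.asarray(uv,float)); d=(R.T@np.linalg.inv(K)@np.c_[uv,np.ones(len(uv))].T).T
    c=-R.T@t; return c+d*((z-c[2])/d[:,2])[:,None]
def w2px(p,n="top"):
    R,t,K=cal(n); q=(K@(R@np.atleast_2d(p).T+t[:,None])).T; return q[:,:2]/q[:,2:]
def blobs(mask,lo,hi):
    k,l,s,c=cv2.connectedComponentsWithStats(mask.astype(np.uint8)); out=[]
    for i in range(1,k):
        if lo<s[i,4]<hi:
            cs=cv2.findContours((l==i).astype(np.uint8),cv2.RETR_EXTERNAL,cv2.CHAIN_APPROX_NONE)[0]
            out.append((c[i],s[i,4],max(cs,key=cv2.contourArea)[:,0,:]))
    return out
def rect(cont,z):
    w=px2w(cont,z)[:,:2].astype(np.float32); (c,(a,b),g)=cv2.minAreaRect(w)
    if a<b: a,b,g=b,a,g+90
    return np.array(c),a,b,(g+90)%180-90   # centre, long, short, yaw of long axis
def white(im):
    h=cv2.cvtColor(im,cv2.COLOR_BGR2HSV); return (h[...,2]>120)&(h[...,1]<45)
E
python3 - <<'E'
from h import *
im=cv2.imread("pics/top0.png")
cv2.imwrite("pics/crop.png",cv2.resize(im[100:340,145:525],None,fx=2.1,fy=2.1,interpolation=cv2.INTER_CUBIC))
m=cv2.dilate(white(im).astype(np.uint8),np.ones((3,3)))
m[340:]=0
for c,a,ct in blobs(m,60,12000):
    if 100<c[0]<540 and c[1]>100:
        z=.02 if a<800 else .06
        print(c.round(1),a,[np.round(v,3) for v in rect(ct,z)])
E
```

```text
[402.2 191.6] 100 [array([ 0.698, -0.306]), np.float64(0.059), np.float64(0.031), np.float64(77.834)]
[325.  230.9] 4169 [array([ 0.546, -0.047]), np.float64(0.25), np.float64(0.236), np.float64(-84.046)]
[165.2 238.9] 637 [array([0.538, 0.483]), np.float64(0.206), np.float64(0.047), np.float64(-12.85)]
[429.7 245.6] 2156 [array([ 0.512, -0.386]), np.float64(0.204), np.float64(0.121), np.float64(-19.292)]
[195.3 251.4] 463 [array([0.494, 0.383]), np.float64(0.091), np.float64(0.06), np.float64(-16.672)]
[485.3 279. ] 1154 [array([ 0.405, -0.56 ]), np.float64(0.141), np.float64(0.095), np.float64(-38.262)]
[250.7 275.9] 478 [array([0.414, 0.199]), np.float64(0.094), np.float64(0.06), np.float64(37.492)]
[214.5 274.4] 462 [array([0.419, 0.317]), np.float64(0.093), np.float64(0.058), np.float64(76.163)]
```

View pics/crop.png

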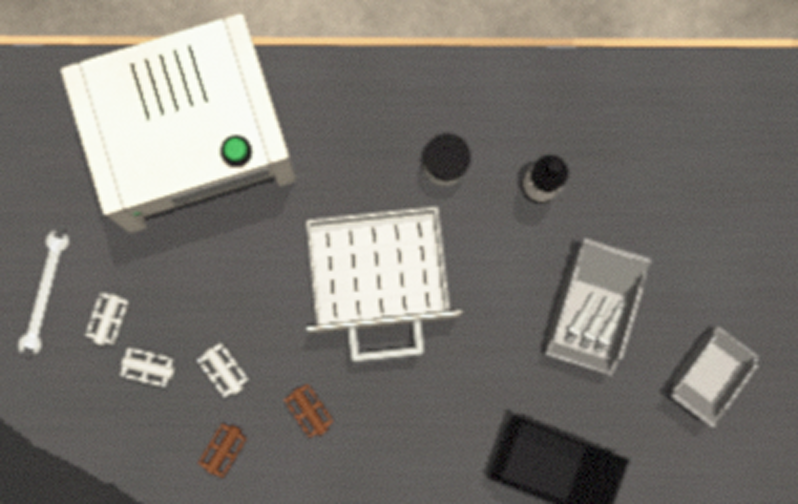

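The enlarged crop confirms three white pedals, and three spindles are visible in the large grey bin, whose high back wall is at the top of the picture. I now compute the fixtures and check reach.

```bash
cat >> h.py <<'E'
W=None
def fix():  # washer from top corners
    c=lambda x,y:(x/2.1+145,y/2.1+100)
    P=px2w([c(106,213),c(288,158),c(240,17),c(63,68)],.165)[:,:2]   # FL FR BR BL
    return P
def bin_tool(yaw,tip,flip):
    Rb=Rn.from_euler('z',yaw,degrees=True)*Rn.from_euler('y',-tip,degrees=True)
    s=-1 if flip else 1
    z=np.array([-.53,0,-.848]);y=s*np.array([.848,0,-.53]);x=np.cross(y,z)
    return Rb,Rb*Rn.from_matrix(np.c_[x,y,z])
GR=np.array([.091,0,.059]); LIP=np.array([-.079,0,.042])
def tool_for_bin(org,yaw,tip,flip,back=0):
    """TCP position, rpy to hold the bin (grip point 54 ahead) with its origin at org"""
    Rb,Rt=bin_tool(yaw,tip,flip); g=org+Rb.apply(GR)
    return g-Rt.apply([0,0,.054+back]),Rt.as_euler('xyz',degrees=True)
def tool_for_lip(lip,yaw,tip,flip):
    Rb,_=bin_tool(yaw,tip,flip); return tool_for_bin(np.array(lip)-Rb.apply(LIP),yaw,tip,flip)
E
python3 - <<'E'
from h import *
c=lambda x,y:(x/2.1+145,y/2.1+100)
P=fix(); print("washer",P.round(3), [np.linalg.norm(P[i]-P[(i+1)%4]).round(3) for i in range(4)])
d=P[0]-P[1]; d2=P[3]-P[2]; yw=np.degrees(np.arctan2(d[1],d[0]))-90; print("yaw",yw,np.degrees(np.arctan2(d2[1],d2[0]))-90,"mouth",(P[0]+P[1])/2)
print("button",px2w([c(235.5,149.5)],.187))
F=px2w([c(307,328),c(460,312)],.084)[:,:2]; d=F[0]-F[1]; print("plate",F.round(3),np.linalg.norm(d),np.degrees(np.arctan2(d[1],d[0]))-90,F.mean(0))
B=px2w([c(307,220),c(438,208)],.04)[:,:2]; d=B[0]-B[1]; print("back",B.round(3),np.linalg.norm(d),np.degrees(np.arctan2(d[1],d[0]))-90,B.mean(0))
H=px2w([c(352,357),c(422,352)],.058)[:,:2]; d=H[0]-H[1];print("handle",H.round(3),np.linalg.norm(d),H.mean(0))
# bin rim: back wall corners z .075 ; front lip corners z .042
K=px2w([c(585,239),c(650,260)],.0746)[:,:2]; L=px2w([c(546,355),c(610,374)],.042)[:,:2]
d=K[0]-K[1]; e=K.mean(0)-L.mean(0); print("bin",K.mean(0),L.mean(0),np.linalg.norm(d),np.linalg.norm(e),np.degrees(np.arctan2(d[1],d[0]))-90,np.degrees(np.arctan2(e[1],e[0])))
yb=np.degrees(np.arctan2(e[1],e[0])); u=e/np.linalg.norm(e); org=np.r_[(K.mean(0)-u*.107+L.mean(0)+u*.079)/2,0]; print("org",org)
for fl in(0,1):
    for zz in(0,.03,.15):
        p,r=tool_for_bin(org+[0,0,zz],yb,0,fl); print("grip",fl,zz,p.round(3),robot.ik(p,r))
    p,r=tool_for_bin(org,yb,0,fl,.06); print("pre",robot.ik(p,r))
    for yw in(-30,-15,0,15):
        for tip in(40,80,95,105):
            q=robot.ik(*tool_for_lip([.59,-.045,.1],yw,tip,fl)); print(fl,yw,tip,None if q is None else np.round(q))
E
```

```text
washer [[0.635 0.35 ]
 [0.717 0.088]
 [0.93  0.161]
 [0.851 0.419]] [np.float64(0.275), np.float64(0.225), np.float64(0.27), np.float64(0.227)]
yaw 17.366584365125988 16.936310843905986 mouth [0.67640345 0.21895885]
button [[0.72428439 0.16159035 0.187     ]]
plate [[ 0.475  0.063]
 [ 0.5   -0.168]] 0.23253449322451283 6.098365692026988 [ 0.48763328 -0.05268601]
back [[ 0.648  0.067]
 [ 0.668 -0.139]] 0.2067854249930247 5.4652076911499705 [ 0.65821342 -0.03591942]
handle [[ 0.433 -0.005]
 [ 0.441 -0.112]] 0.10746265330571629 [ 0.43676193 -0.05832795]
bin [ 0.5975836  -0.41164902] [ 0.42257785 -0.35406537] 0.10426179264316772 0.1842359649469468 -18.0538841339131 -18.21320135721452
org [ 0.49678212 -0.37848144  0.        ]
grip 0 0 [ 0.61  -0.416  0.105] None
grip 0 0.03 [ 0.61  -0.416  0.135] None
grip 0 0.15 [ 0.61  -0.416  0.255] None
pre None
0 -30 40 [-19.  14.  11.  79.  -2. 101.]
0 -30 80 [-10. -48. -49.  43. -14. 103.]
0 -30 95 None
0 -30 105 None
0 -15 40 [-17.  15.  12.  79.   0.  88.]
0 -15 80 None
0 -15 95 None
0 -15 105 None
0 0 40 [-15.  15.  12.  80.   2.  75.]
0 0 80 None
0 0 95 None
0 0 105 None
0 15 40 [-13.  15.  12.  80.   4.  62.]
0 15 80 [-32. -47. -47.  53.  33.  54.]
0 15 95 None
0 15 105 None
grip 1 0 [ 0.61  -0.416  0.105] None
grip 1 0.03 [ 0.61  -0.416  0.135] None
grip 1 0.15 [ 0.61  -0.416  0.255] None
pre None
1 -30 40 [-19.  14.  11.  79.  -2. -79.]
1 -30 80 [-10. -48. -49.  43. -14. -77.]
1 -30 95 None
1 -30 105 None
1 -15 40 [-17.  15.  12.  79.   0. -92.]
1 -15 80 None
1 -15 95 None
1 -15 105 None
1 0 40 [ -15.   15.   12.   80.    2. -105.]
1 0 80 None
1 0 95 None
1 0 105 None
1 15 40 [ -13.   15.   12.   80.    4. -118.]
1 15 80 [ -32.  -47.  -47.   53.   33. -126.]
1 15 95 None
1 15 105 None
```

Washer, tray and bin agree with the stated sizes. The far-side pinch of the bin is out of reach where it stands, so I search bin placements and pouring yaws, with the tool tilted sideways in the wall plane.

```bash
cat >> h.py <<'E'
def bin_tool(yaw,tip,flip,a=0):
    Rb=Rn.from_euler('z',yaw,degrees=True)*Rn.from_euler('y',-tip,degrees=True)
    s=-1 if flip else 1; a=np.radians(a)
    z=np.cos(a)*np.array([-.53,0,-.848])+np.sin(a)*np.array([0,1,0]);y=s*np.array([.848,0,-.53]);x=np.cross(y,z)
    return Rb,Rb*Rn.from_matrix(np.c_[x,y,z])
def tool_for_bin(org,yaw,tip,flip,back=0,a=0):
    Rb,Rt=bin_tool(yaw,tip,flip,a); g=np.asarray(org)+Rb.apply(GR)
    return g-Rt.apply([0,0,.054+back]),Rt.as_euler('xyz',degrees=True)
def tool_for_lip(lip,yaw,tip,flip,a=0):
    Rb,_=bin_tool(yaw,tip,flip); return tool_for_bin(np.array(lip)-Rb.apply(LIP),yaw,tip,flip,0,a)
E
python3 - <<'E'
from h import *
org0=np.array([.497,-.378,0]); ok=lambda t:robot.ik(*t) is not None
for a in(-40,-20,0,20,40):
  for fl in(0,1):
    if all(ok(tool_for_bin(org0+[0,0,z],-18,0,fl,b,a)) for z,b in((0,0),(.1,0),(0,.06))): print("grip in place",a,fl)
    g=[]
    for x in(.35,.4,.45,.5):
      for y in(-.45,-.4,-.35,-.3,-.25):
        for yw in(-90,-60,-40,-18,0):
          if all(ok(tool_for_bin([x,y,z],yw,0,fl,b,a)) for z,b in((0,0),(.15,0),(0,.06))): g.append((x,y,yw))
    print("GRIP",a,fl,len(g),g[::max(1,len(g)//12)])
    g=[]
    for lip in([.59,-.045,.11],[.56,-.045,.11],[.59,-.045,.16]):
      for yw in range(-180,180,30):
        n=[t for t in(60,80,95,105) if ok(tool_for_lip(lip,yw,t,fl,a))]
        if 80 in n: g.append((lip[0],lip[2],yw,n[-1]))
    print("POUR",a,fl,g)
E
```

```text
grip in place -40 0
GRIP -40 0 46 [(0.35, -0.45, -40), (0.35, -0.4, -40), (0.35, -0.35, -40), (0.35, -0.3, -40), (0.35, -0.25, -40), (0.4, -0.45, -18), (0.4, -0.4, 0), (0.4, -0.35, 0), (0.4, -0.3, 0), (0.4, -0.25, 0), (0.45, -0.4, -18), (0.45, -0.35, 0), (0.45, -0.25, -18), (0.5, -0.4, 0), (0.5, -0.3, -18), (0.5, -0.25, 0)]
POUR -40 0 [(0.59, 0.11, -60, 80), (0.59, 0.11, -30, 105), (0.59, 0.11, 0, 80), (0.59, 0.11, 90, 105), (0.59, 0.11, 120, 80), (0.56, 0.11, -60, 80), (0.56, 0.11, -30, 105), (0.56, 0.11, 0, 80), (0.56, 0.11, 90, 105), (0.56, 0.11, 120, 80), (0.59, 0.16, -30, 105), (0.59, 0.16, 0, 80), (0.59, 0.16, 90, 105), (0.59, 0.16, 120, 80)]
grip in place -40 1
GRIP -40 1 46 [(0.35, -0.45, -40), (0.35, -0.4, -40), (0.35, -0.35, -40), (0.35, -0.3, -40), (0.35, -0.25, -40), (0.4, -0.45, -18), (0.4, -0.4, 0), (0.4, -0.35, 0), (0.4, -0.3, 0), (0.4, -0.25, 0), (0.45, -0.4, -18), (0.45, -0.35, 0), (0.45, -0.25, -18), (0.5, -0.4, 0), (0.5, -0.3, -18), (0.5, -0.25, 0)]
POUR -40 1 [(0.59, 0.11, -60, 80), (0.59, 0.11, -30, 105), (0.59, 0.11, 0, 80), (0.59, 0.11, 90, 105), (0.59, 0.11, 1
[... 3785 characters left out ...]
 (0.45, -0.45, -90), (0.45, -0.35, -90), (0.45, -0.3, -60), (0.45, -0.25, -60), (0.5, -0.35, -90), (0.5, -0.25, -90)]
POUR 20 1 [(0.59, 0.11, -120, 95), (0.59, 0.11, -90, 105), (0.59, 0.11, 0, 80), (0.59, 0.11, 30, 105), (0.59, 0.11, 60, 80), (0.56, 0.11, -150, 80), (0.56, 0.11, -120, 95), (0.56, 0.11, -90, 105), (0.56, 0.11, 0, 80), (0.56, 0.11, 30, 105), (0.56, 0.11, 60, 80), (0.59, 0.16, -120, 95), (0.59, 0.16, -90, 105), (0.59, 0.16, 0, 80), (0.59, 0.16, 30, 105), (0.59, 0.16, 60, 80)]Traceback (most recent call last):
  File "<stdin>", line 10, in <module>
  File "<stdin>", line 10, in <genexpr>
  File "<stdin>", line 2, in <lambda>
ValueError: time passes only in moves, steps and waits
```

The bin can be gripped where it stands with the tool tilted about 40° sideways, and poured at yaw ≈ -30°. I start with the first pedal.

```bash
cat >> h.py <<'E'
def pedals(im):
    m=cv2.dilate(white(im).astype(np.uint8),np.ones((3,3))); m[340:]=0; o=[]
    for c,a,ct in blobs(m,250,800):
        p,l,s,y=rect(ct,.018)
        if .075<l<.105 and .045<s<.072: o.append((p,y))
    return o
def trayblob(im):   # external contour of tray + handle
    m=cv2.dilate(white(im).astype(np.uint8),np.ones((3,3)))
    b=[ct for c,a,ct in blobs(m,2800,9000) if 180<c[1]<300 and 220<c[0]<400]
    return rect(b[0],.06) if b else None
TR=np.array([.574,-.044]); TY=5.8
def down(p,yaw):
    """best of the two equal tool yaws"""
    q0=robot.observe()["q"]; best=None
    for k in(-180,0,180):
        q=robot.ik(p,[180,0,yaw+k])
        if q is not None and (best is None or abs(q[5]-q0[5])<best[0]): best=(abs(q[5]-q0[5]),yaw+k)
    return [180,0,best[1]]
def t2w(x,y,z,T=None,yaw=None):
    T=TR if T is None else T; yaw=TY if yaw is None else yaw
    return np.r_[T+Rn.from_euler('z',yaw,degrees=True).apply([x,y,0])[:2],z]
def st(*k):
    o=robot.observe(); print("t %.1f w %.4f F"%(o["time"],o["gripper_width"]),o["ft_force"].round(2),"p",o["tool_pos"].round(3)); return o
def pick_place(p,y,tx,ty,T=None,TYaw=None):
    robot.set_gripper(.068)
    hi=np.r_[p,.28]; r=down(hi,y); robot.move_pose(hi,r); robot.line_to(np.r_[p,.12],vel=.35)
    if robot.line_to(np.r_[p,.078],vel=.08,guard=8): print("guard!"); st()
    robot.set_gripper(0); o=st()
    robot.line_to(hi,vel=.4)
    g=t2w(tx,ty,.28,T,TYaw); r=down(g,(TY if TYaw is None else TYaw)+90); robot.move_pose(g,r)
    g[2]=.13; robot.line_to(g,vel=.35); g[2]=.0875
    print("place guard",robot.line_to(g,vel=.08,guard=6)); st()
    robot.set_gripper(.056); g[2]=.28; robot.line_to(g,vel=.4); st()
E
python3 - <<'E'
from h import *
im=robot.grab_frame("top"); P=pedals(im); print([(p.round(3),round(y)) for p,y in P],trayblob(im))
p,y=min(P,key=lambda a:np.hypot(*a[0]))
pick_place(p,y,.035,.055)
im=robot.grab_frame("top"); print([(p.round(3),round(y)) for p,y in pedals(im)],trayblob(im)); cv2.imwrite("pics/p1.png",np.hstack([im[150:350,150:450],robot.grab_frame("side")[150:350,150:450]]))
E
```

```text
[(array([0.494, 0.384]), -18), (array([0.414, 0.199]), 37), (array([0.419, 0.318]), 76)] (array([ 0.54566079, -0.04698941]), 0.2502272427082062, 0.23621605336666107, -84.04564142227173)
t 3.6 w 0.0443 F [-1.1  -0.28  5.06] p [0.415 0.199 0.079]
place guard True
t 6.7 w 0.0446 F [-1.2  -0.33  5.19] p [0.602 0.014 0.085]
t 7.6 w 0.0557 F [-0.23 -0.58 -1.08] p [0.604 0.014 0.281]
[(array([0.494, 0.384]), -19), (array([0.419, 0.318]), 76)] (array([ 0.54871386, -0.0878503 ]), 0.24424852430820465, 0.17752864956855774, 0.24230727553367615)
```

View pics/p1.png

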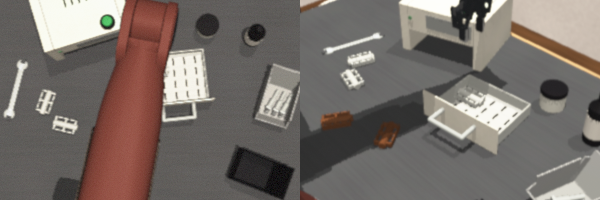

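The first pedal lies in the tray's rear-left area; in the side view it is at crop (470,98). The tray is in place and two pedals remain. I do both, checking the tray while the arm is to the left.

```bash
cat > go2.py <<'E'
from h import *
for tx,ty in((.035,-.055),(-.03,0)):
    P=pedals(robot.grab_frame("top"))
    p,y=min(P,key=lambda a:np.hypot(*a[0])); hi=np.r_[p,.28]; robot.move_pose(hi,down(hi,y))
    im=robot.grab_frame("top"); b=trayblob(im); print(p,y,b)
    if b is None or np.hypot(*(b[0]-[.5457,-.047]))>.006: print("tray differs"); cv2.imwrite("pics/tray_%d.png"%(tx*1000),im); break
    pick_place(p,y,tx,ty)
robot.move_pose([.4,-.05,.45],down([.4,-.05,.45],-90)) if 0 else robot.goto_joints([60,6,5.6,89.6,0,77])
im=robot.grab_frame("top"); print(len(pedals(im)),trayblob(im)); cv2.imwrite("pics/p3.png",cv2.resize(im[140:350,140:500],None,fx=2,fy=2)); st()
E
python3 go2.py
```

```text
[0.41962135 0.31786314] 78.82623291015625 (array([ 0.54556775, -0.04670653]), 0.2502601742744446, 0.2365816980600357, -83.74291753768921)
t 11.3 w 0.0446 F [-0.6  -0.24  6.15] p [0.42  0.318 0.079]
place guard True
t 14.8 w 0.0447 F [-1.22 -0.97  4.7 ] p [ 0.613 -0.095  0.085]
t 15.7 w 0.0562 F [ 0.2   0.3  -0.48] p [ 0.615 -0.095  0.281]
[0.61114919 0.03670923] 6.152651309967041 (array([ 0.5488379 , -0.07649814]), 0.24447476863861084, 0.200100839138031, 0.331326961517334)
tray differs
1 (array([ 0.54545116, -0.04678023]), 0.2502538859844208, 0.23664309084415436, -83.80604982376099)
t 19.5 w 0.0560 F [-0.62 -0.7  -0.79] p [0.182 0.572 0.304]
```

```bash
ls pics
```

```text
crop.png
p1.png
p3.png
side0.png
top0.png
tray_-30.png
```

The second pedal is placed. The false stop came from a white patch of the tray seen beside the arm, and the tray has not moved. Now the third pedal, from this clear view.

```bash
cat > go3.py <<'E'
from h import *
P=pedals(robot.grab_frame("top")); print(P)
p,y=[a for a in P if a[0][1]>.12][0]
pick_place(p,y,-.03,0)
robot.goto_joints([60,6,5.6,89.6,0,77])
im=robot.grab_frame("top"); print(pedals(im),trayblob(im)); cv2.imwrite("pics/p4.png",cv2.resize(im[140:350,140:500],None,fx=2,fy=2)); st()
E
python3 go3.py
```

```text
[(array([0.52101791, 0.39487982]), -18.16960906982422)]
t 22.9 w 0.0444 F [-0.52  0.66  4.32] p [0.522 0.395 0.079]
place guard False
t 26.4 w 0.0448 F [ 0.66 -0.12 -0.8 ] p [ 0.544 -0.047  0.087]
t 27.3 w 0.0562 F [ 0.53 -0.07 -0.94] p [ 0.544 -0.047  0.281]
[] (array([ 0.53592658, -0.04654959]), 0.2501040995121002, 0.23628847301006317, -83.58105087280273)
t 29.9 w 0.0562 F [ 0.5  -0.83 -0.33] p [0.182 0.572 0.304]
```

View pics/p4.png

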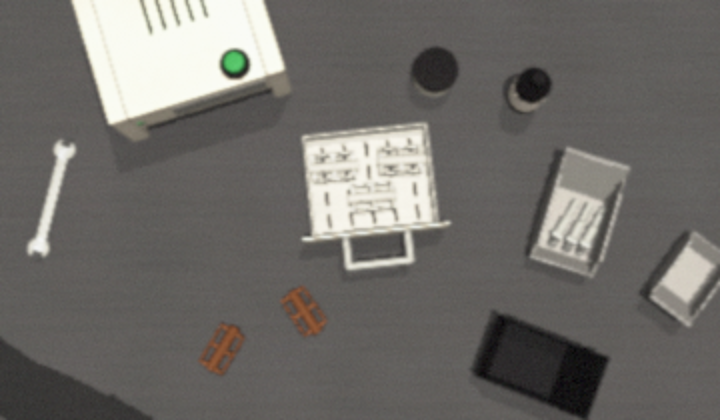

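```bash
python3 - <<'E'
from h import *
org0=np.array([.497,-.378,0]); GR[1]=.008
import h
ok=lambda t:robot.ik(*t) is not None
for a in(-25,-30,-35,-40):
  print("grip",a,[ok(tool_for_bin(org0+[0,0,z],-18,0,0,b,a)) for z,b in((0,0),(.03,0),(.1,0),(0,.06))])
for a in(-30,-35,-40):
  for yw in(-45,-35,-25,-15):
    for z in(.095,.2): print(a,yw,z,[t for t in(0,30,60,80,90,105) if ok(tool_for_lip(np.r_[t2w(.02,-.02,0)[:2],z],yw,t,0,a))])
E
```

```text
grip -25 [True, False, False, False]
grip -30 [True, True, False, False]
grip -35 [True, True, True, False]
grip -40 [True, True, True, False]
-30 -45 0.095 [60, 80, 90, 105]
-30 -45 0.2 [60, 80, 90, 105]
-30 -35 0.095 [30, 60, 80, 90, 105]
-30 -35 0.2 [60, 80, 90, 105]
-30 -25 0.095 [30, 60, 80, 90, 105]
-30 -25 0.2 [60, 80, 90, 105]
-30 -15 0.095 [30, 60, 80, 90]
-30 -15 0.2 [30, 60, 80, 90]
-35 -45 0.095 [60, 80, 90, 105]
-35 -45 0.2 [60, 80, 90, 105]
-35 -35 0.095 [60, 80, 90, 105]
-35 -35 0.2 [60, 80, 90, 105]
-35 -25 0.095 [30, 60, 80, 90, 105]
-35 -25 0.2 [60, 80, 90, 105]
-35 -15 0.095 [30, 60, 80, 90]
-35 -15 0.2 [60, 80, 90]
-40 -45 0.095 [60, 80, 90, 105]
-40 -45 0.2 [60, 80, 90, 105]
-40 -35 0.095 [60, 80, 90, 105]
-40 -35 0.2 [60, 80, 90, 105]
-40 -25 0.095 [30, 60, 80, 90, 105]
-40 -25 0.2 [60, 80, 90, 105]
-40 -15 0.095 [30, 60, 80, 90]
-40 -15 0.2 [60, 80, 90]
```

All three pedals are in the tray; the third had been knocked 3 cm, and I picked it from its new place. The tray shifted about 1 cm toward the robot. I now check the joint path for the bin, then grip it.

```bash
sed -i 's/^TR=.*/TR=np.array([.564,-.044]); TY=6./; s/^GR=np.array(\[.091,0,.059\])/GR=np.array([.091,.008,.059])/' h.py; cat > b1.py <<'E'
from h import *
A=-40; Y0=-18.1; O=np.array([.497,-.378,0.])
def show():
  for fl in(0,1):
    print(fl)
    for n,t in [("hov",tool_for_bin(O+[0,0,.09],Y0,0,fl,0,A)),("grip",tool_for_bin(O,Y0,0,fl,0,A)),("lift",tool_for_bin(O+[-.05,.03,.14],Y0,0,fl,0,A)),("t45",tool_for_lip(np.r_[t2w(.02,-.02,0)[:2],.17],-25,45,fl,A))]+[("p%d"%k,tool_for_lip(np.r_[t2w(.02,-.02,0)[:2],.1],-25,k,fl,A)) for k in(60,80,105)]:
        q=robot.ik(*t); print(n,t[0].round(3),None if q is None else np.round(q))
show()
E
python3 b1.py
```

```text
0
hov [ 0.618 -0.372  0.184] [-28.  59.  53. 108. -45.  78.]
grip [ 0.618 -0.372  0.094] [-28.  61.  48. 100. -45.  78.]
lift [ 0.568 -0.342  0.234] [-28.  44.  36. 106. -45.  78.]
t45 [ 0.694 -0.065  0.343] [ -3.  32.  35.  99. -41. 118.]
p60 [ 0.65  -0.045  0.292] [ -0.  13.   4.  76. -47. 123.]
p80 [ 0.588 -0.016  0.298] [  5.  -8. -21.  58. -57. 128.]
p105 [0.513 0.019 0.272] [ 12. -28. -50.  27. -73. 127.]
1
hov [ 0.618 -0.372  0.184] [ -28.   59.   53.  108.  -45. -102.]
grip [ 0.618 -0.372  0.094] [ -28.   61.   48.  100.  -45. -102.]
lift [ 0.568 -0.342  0.234] [ -28.   44.   36.  106.  -45. -102.]
t45 [ 0.694 -0.065  0.343] [ -3.  32.  35.  99. -41. -62.]
p60 [ 0.65  -0.045  0.292] [ -0.  13.   4.  76. -47. -57.]
p80 [ 0.588 -0.016  0.298] [  5.  -8. -21.  58. -57. -52.]
p105 [0.513 0.019 0.272] [ 12. -28. -50.  27. -73. -53.]
```

```bash
cat >> h.py <<'E'
A=-40; Y0=-18.1; O=np.array([.497,-.378,0.])
def weigh(n=8):
    robot.pause(.4); f=[]
    for i in range(n): f.append(robot.observe()["ft_force"]); robot.pause(.08)
    f=np.array(f); print("weigh",f.mean(0).round(2),f.std(0).round(2)); return f.mean(0)
E
python3 - <<'E'
from h import *
robot.set_gripper(.085)
robot.move_pose(*tool_for_bin(O+[0,0,.09],Y0,0,0,0,A)); weigh()
print("guard",robot.line_to(tool_for_bin(O+[0,0,.002],Y0,0,0,0,A)[0],vel=.1,guard=8)); st()
cv2.imwrite("pics/g.png",robot.grab_frame("side")[220:470,250:620])
robot.set_gripper(0); st()
robot.line_to(tool_for_bin(O+[0,0,.03],Y0,0,0,0,A)[0],vel=.1)
robot.line_to(tool_for_bin(O+[-.05,.03,.14],Y0,0,0,0,A)[0],vel=.2); weigh(); st()
cv2.imwrite("pics/g2.png",np.hstack([robot.grab_frame("side")[150:450,250:620],robot.grab_frame("top")[100:400,250:550]]))
E
```

```text
weigh [-0.09  0.1   0.01] [0.37 0.4  0.43]
guard False
t 36.1 w 0.0855 F [ 0.47 -0.59 -0.08] p [ 0.618 -0.373  0.097]
t 36.8 w 0.0085 F [ 1.13 -0.47 -4.36] p [ 0.618 -0.372  0.095]
weigh [ 0.14  0.27 -4.6 ] [0.32 0.33 0.34]
t 39.1 w 0.0085 F [ 0.19 -0.17 -4.96] p [ 0.568 -0.342  0.234]
```

View pics/g2.png

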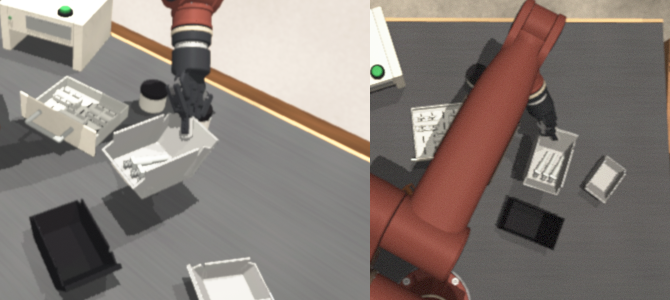

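The bin is held level with three spindles in it. The weight of 4.6 N fits 0.18 kg plus three spindles at 5.0 N, within noise. Pouring next.

```bash
cat >> h.py <<'E'
PY=-25
def lip(tip,z,jog=0): return tool_for_lip(np.r_[t2w(.03+jog,-.015,0)[:2],z],PY,tip,0,A)
def pour(tmax=100):
    robot.move_pose(*lip(50,.17)); robot.move_pose(*lip(60,.10))
    for t in range(68,tmax+1,8):
        p,r=lip(t,.095); robot.line_to(p,vel=.08,rotation=r); robot.pause(.2)
    robot.pause(.3)
def back():
    p,r=lip(60,.11); robot.line_to(p,vel=.2,rotation=r); robot.move_pose(*lip(50,.17))
    robot.move_pose(*tool_for_bin(O+[-.05,.03,.14],Y0,0,0,0,A))
E
python3 - <<'E'
from h import *
pour(); st(); cv2.imwrite("pics/pour.png",robot.grab_frame("side")[100:400,200:600])
back(); weigh(16); st()
cv2.imwrite("pics/after.png",np.hstack([robot.grab_frame("side")[150:450,250:620],robot.grab_frame("top")[100:400,250:550]]))
E
```

```text
t 44.8 w 0.0085 F [ 0.39 -0.42 -1.46] p [0.537 0.019 0.275]
weigh [-0.09  0.06 -1.67] [0.48 0.56 0.53]
t 49.6 w 0.0083 F [ 0.16  0.51 -2.7 ] p [ 0.568 -0.342  0.234]
```

View pics/after.png

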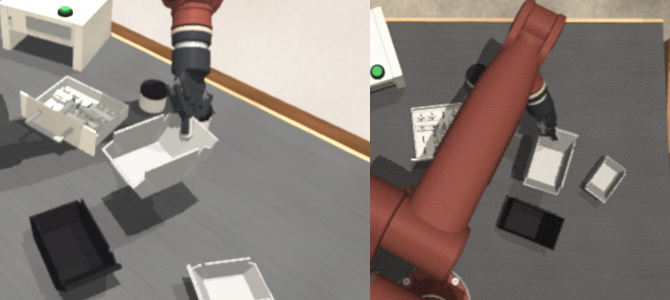

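The bin now weighs 1.67 N against 1.77 N empty, and it looks empty in both views. I set it down where it stood, retreat and look at the tray.

```bash
python3 - <<'E'
from h import *
robot.line_to(tool_for_bin(O+[0,0,.03],Y0,0,0,0,A)[0],vel=.2)
print(robot.line_to(tool_for_bin(O+[0,0,.0],Y0,0,0,0,A)[0],vel=.04,guard=4)); st()
robot.set_gripper(.085); robot.line_to(tool_for_bin(O+[0,0,.09],Y0,0,0,0,A)[0],vel=.15)
robot.goto_joints([60,6,5.6,89.6,0,77])
im=robot.grab_frame("top"); print(trayblob(im)); st()
cv2.imwrite("pics/t5.png",im)
a=cv2.resize(im[190:290,270:470],None,fx=4,fy=4,interpolation=cv2.INTER_CUBIC)
cv2.imwrite("pics/t5c.png",a)
E
```

```text
True
t 51.1 w 0.0082 F [1.93 0.65 4.67] p [ 0.617 -0.372  0.094]
(array([ 0.53630328, -0.04654375]), 0.2505142092704773, 0.23622246086597443, -83.41361904144287)
t 56.4 w 0.0849 F [-0.93  0.28  0.5 ] p [0.181 0.572 0.304]
```

View pics/t5c.png

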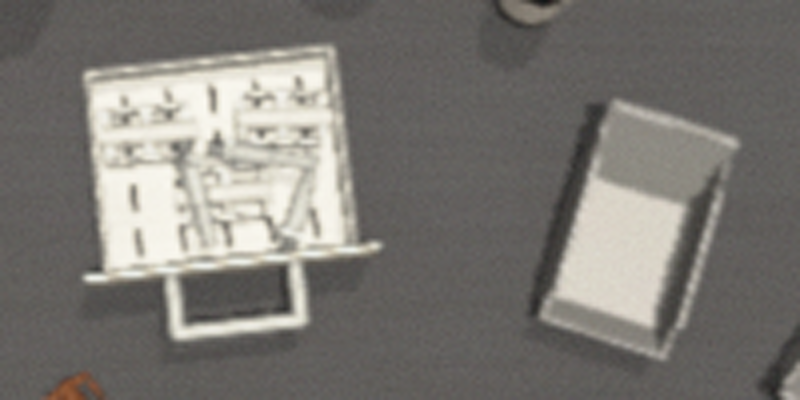

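The tray holds three pedals and three spindles, with the spindles at crop (205,205), (265,155) and (298,210). The bin stands upright and empty. Next I pinch the handle with the tool tilted back, and carry the tray to a staging place in line with the washer mouth.

```bash
cat >> h.py <<'E'
M=np.array([.674,.220]); WY=17.15
def htool(T,yaw,tau,back=0,h=.055,flip=0):
    """TCP pose to pinch the handle of a tray at T, tilted tau deg back"""
    u=np.array([np.cos(np.radians(yaw)),np.sin(np.radians(yaw)),0]); k=np.array([0,0,1.]); t=np.radians(tau)
    z=np.sin(t)*u-np.cos(t)*k; y=np.cos(t)*u+np.sin(t)*k; y=-y if flip else y
    Rt=Rn.from_matrix(np.c_[np.cross(y,z),y,z])
    return np.r_[T,h]-.137*u-(.054+back)*z, Rt.as_euler('xyz',degrees=True)
def home_T(d): # tray origin d m short of home
    u=np.array([np.cos(np.radians(WY)),np.sin(np.radians(WY))]); return M+(.085-d)*u
E
python3 - <<'E'
from h import *
T0=np.array([.5647,-.044]);Y=6.3; c=lambda x,y:(x/4+270,y/4+190)
F=px2w([c(85,279),c(380,246)],.084)[:,:2]; d=F[0]-F[1]; y=np.degrees(np.arctan2(d[1],d[0]))-90; print("plate",np.linalg.norm(d),y,F.mean(0)+.087*np.array([np.cos(np.radians(y)),np.sin(np.radians(y))]))
H=px2w([c(177,335),c(305,322)],.06)[:,:2]; print("handle",H.mean(0), T0-.137*np.array([np.cos(.11),np.sin(.11)]))
best=None
for fl in(0,1):
  for tau in(0,15,25):
    qs=[robot.ik(*t) for t in(htool(T0,Y,tau,.07,flip=fl),htool(T0,Y,tau,flip=fl),htool(home_T(.19),WY,tau,flip=fl),htool(home_T(0),WY,tau,flip=fl))]
    print(fl,tau,[None if q is None else np.round(q) for q in qs])
for z in(.3,.262): print("btn",robot.ik([.724,.1615,z],[180,0,-90]),robot.ik([.724,.1615,z],[180,0,90]))
E
```

```text
plate 0.23540424143010527 6.504638130597542 [ 0.5637618  -0.04445129]
handle [ 0.42604433 -0.06139055] [ 0.42852801 -0.05903963]
0 0 [array([-25., -24., -34.,  79.,   0.,  58.]), array([-25., -22., -40.,  72.,   0.,  58.]), array([  2., -15., -34.,  70.,   0.,  75.]), array([ 7., 19., -0., 71.,  0., 80.])]
0 15 [None, array([-32., -45., -57.,  66.,   9.,  53.]), array([ -0., -38., -53.,  61.,   4.,  73.]), array([  5.,   1., -21.,  53.,   3.,  79.])]
0 25 [None, None, None, array([  4.,  -9., -34.,  41.,   5.,  78.])]
1 0 [array([ -25.,  -24.,  -34.,   79.,    0., -122.]), array([ -25.,  -22.,  -40.,   72.,    0., -122.]), array([   2.,  -15.,  -34.,   70.,    0., -105.]), array([   7.,   19.,   -0.,   71.,    0., -100.])]
1 15 [None, array([ -32.,  -45.,  -57.,   66.,    9., -127.]), array([  -0.,  -38.,  -53.,   61.,    4., -107.]), array([   5.,    1.,  -21.,   53.,    3., -101.])]
1 25 [None, None, None, array([   4.,   -9.,  -34.,   41.,    5., -102.])]
btn [  2.51301064  33.42115391  38.25648252  94.8353286    0.
 -87.48698936] [ 2.51301064 33.42115391 38.25648252 94.8353286   0.         92.51301064]
btn [  2.51301064  32.33395552  32.83049835  90.49654284   0.
 -87.48698936] [ 2.51301064 32.33395552 32.83049835 90.49654284  0.         92.51301064]
```

```bash
python3 - <<'E'
from h import *
T0=np.array([.564,-.0445]);Y=6.4
robot.set_gripper(.045)
robot.move_pose(*htool(T0,Y,0,.10)); 
print("guard",robot.line_to(htool(T0,Y,0)[0],vel=.12,guard=8)); st()
robot.set_gripper(0); st()
# rise a hair off nothing: slide to the staging place
for s in(.33,.67,1):
    T=T0+(home_T(.20)-T0)*s; p,r=htool(T,Y+(WY-Y)*s,0); robot.line_to(p,vel=.1,rotation=r)
st()
cv2.imwrite("pics/s1.png",np.hstack([robot.grab_frame("side")[100:400,150:450],robot.grab_frame("top")[100:400,150:450]]))
E
```

```text
guard True
t 60.1 w 0.0452 F [-2.23  0.51  5.63] p [ 0.427 -0.059  0.108]
t 60.5 w 0.0101 F [3.6  0.88 1.38] p [ 0.427 -0.059  0.108]
t 63.0 w 0.0100 F [ 0.23  1.12 -4.22] p [0.433 0.146 0.109]
```

View pics/s1.png

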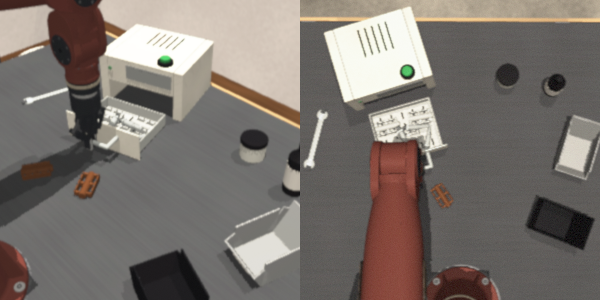

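The tray is at staging, held by the handle. I enlarge the region to check lateral alignment and yaw.

```bash
python3 - <<'E'
from h import *
im=robot.grab_frame("top")[160:260,160:310]; cv2.imwrite("pics/s2.png",cv2.resize(im,None,fx=5,fy=5,interpolation=cv2.INTER_CUBIC))
u=lambda p:((w2px(p)-[160,160])*5).round(0)
T=home_T(.20)
for x,y in((.085,.1025),(.085,-.1025)): print("tray back corner expected",u(t2w(x,y,.04,T,WY)))
print("mouth roof edge L,R expected",u(t2w(0,.1105,.08,M,WY)),u(t2w(0,-.1105,.08,M,WY)),"housing R bottom",u(t2w(0,-.14,0,M,WY)),"L bottom",u(t2w(0,.14,0,M,WY)), u(t2w(0,-.1105,0,M,WY)),u(t2w(0,.1105,0,M,WY)))
E
```

```text
tray back corner expected [[287. 273.]]
tray back corner expected [[586. 183.]]
mouth roof edge L,R expected [[249. 222.]] [[580. 124.]] housing R bottom [[632. 137.]] L bottom [[234. 256.]] [[590. 149.]] [[276. 243.]]
```

View pics/s2.png

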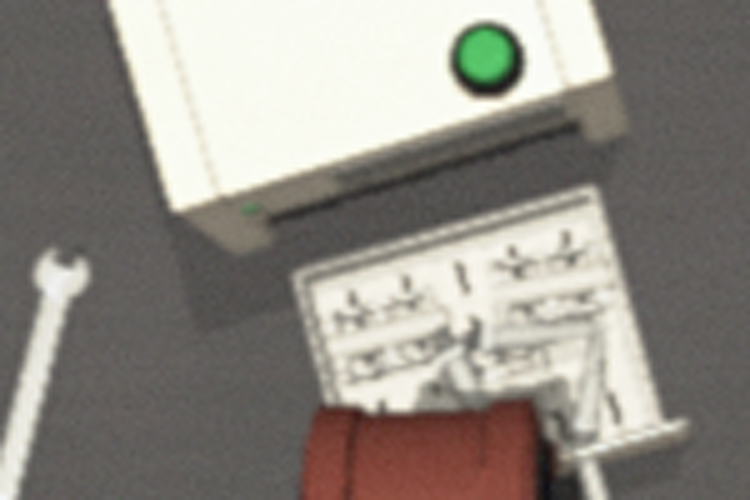

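The housing corners match the model within about 2 mm. The tray is about 1° short in yaw and its rear corners sit about 6 mm to the right. I correct that and slide it in with a guard.

```bash
cat >> h.py <<'E'
def ins(d,dy=1.,v=.003,tau=0,back=0):
    V=np.array([-np.sin(np.radians(WY)),np.cos(np.radians(WY))])
    p,r=htool(home_T(d),WY,tau,back); p[:2]+=v*V
    return p,(Rn.from_euler('z',dy,degrees=True)*Rn.from_euler('xyz',r,degrees=True)).as_euler('xyz',degrees=True)
E
python3 - <<'E'
from h import *
p,r=ins(.20); robot.line_to(p,vel=.05,rotation=r); st()
im=robot.grab_frame("top")[160:260,160:310]; cv2.imwrite("pics/s3.png",cv2.resize(im,None,fx=5,fy=5,interpolation=cv2.INTER_CUBIC))
print("g",robot.line_to(ins(.13)[0],vel=.06,guard=12)); st()
im=robot.grab_frame("top")[160:260,160:310]; s=cv2.resize(im,None,fx=5,fy=5,interpolation=cv2.INTER_CUBIC)
cv2.imwrite("pics/s4.png",np.vstack([s[50:500,:,:],])[:450]); 
E
```

```text
t 63.4 w 0.0102 F [ 0.38 -1.58 -4.44] p [0.432 0.148 0.109]
g False
t 64.8 w 0.0099 F [ 0.89 -0.03 -3.63] p [0.499 0.169 0.109]
```

View pics/s4.png

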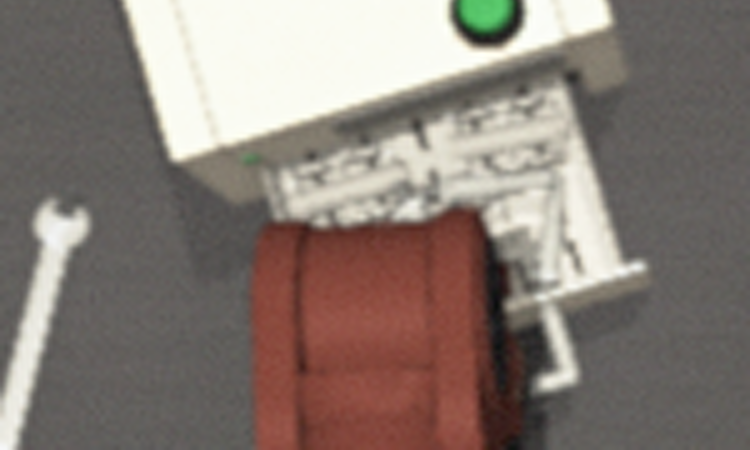

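The tray has entered the mouth centred, with no contact force. I push on, regrip tilted for the last 50 mm, and push to the stop.

```bash
python3 - <<'E'
from h import *
print("g",robot.line_to(ins(.05)[0],vel=.07,guard=12)); st()
robot.set_gripper(.045); robot.line_to(ins(.05,back=.07)[0],vel=.2)
robot.move_pose(*ins(.05,tau=20,back=.07)); print("g2",robot.line_to(ins(.05,tau=20)[0],vel=.1,guard=8)); st()
robot.set_gripper(0); st()
print("g3",robot.line_to(ins(.012,tau=20)[0],vel=.06,guard=12)); st()
print("g4",robot.line_to(ins(-.008,tau=20)[0],vel=.025,guard=14)); st()
cv2.imwrite("pics/e1.png",np.hstack([robot.grab_frame("side")[100:300,200:400],robot.grab_frame("top")[100:300,150:350]]).repeat(2,0).repeat(2,1)[:,:800])
E
```

```text
g False
t 66.1 w 0.0101 F [ 1.92  1.2  -4.65] p [0.576 0.193 0.109]
g2 False
t 68.6 w 0.0450 F [ 0.6  -1.08  0.36] p [0.558 0.187 0.106]
t 69.0 w 0.0099 F [-4.01 -0.95  6.17] p [0.558 0.187 0.107]
g3 False
t 69.8 w 0.0100 F [ 0.27 -0.6   4.13] p [0.595 0.199 0.107]
g4 True
t 70.4 w 0.0098 F [-0.71  0.61  5.07] p [0.609 0.203 0.107]
```

View pics/e1.png

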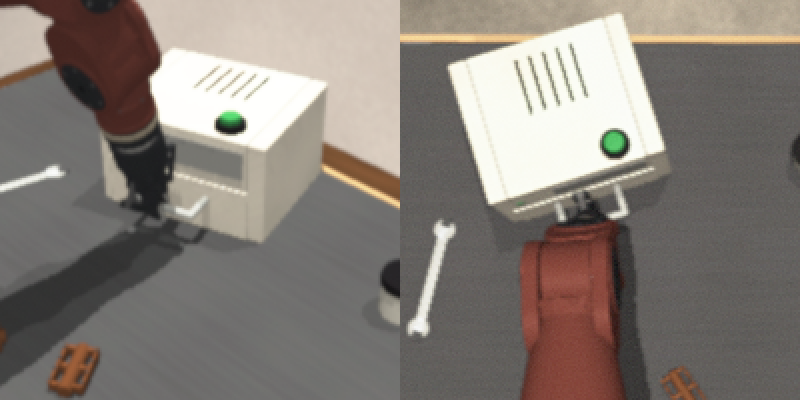

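The tray hit its stop within about 3 mm of the computed home. To make sure the plate sits square, I release, push the middle of the handle with closed fingers (free to align) and check the gap.

```bash
python3 - <<'E'
from h import *
robot.set_gripper(.045); p=robot.observe()["tool_pos"]; _,r=ins(0,tau=20); z=Rn.from_euler('xyz',r,degrees=True).apply([0,0,1])
robot.line_to(p-.08*z,vel=.2); robot.set_gripper(0)
robot.line_to(ins(.06,dy=0,v=0,tau=20,back=.07)[0],vel=.15); robot.line_to(ins(.06,dy=0,v=0,tau=20)[0],vel=.15,rotation=ins(0,dy=0,tau=20)[1])
print("push",robot.line_to(ins(.005,dy=0,v=0,tau=20)[0],vel=.03,guard=20)); st()
robot.line_to(ins(.06,dy=0,v=0,tau=20)[0],vel=.15); robot.line_to(ins(.06,dy=0,v=0,tau=20,back=.12)[0],vel=.3)
robot.goto_joints([60,6,5.6,89.6,0,77]); st()
a=robot.grab_frame("top")[150:240,190:300]; b=robot.grab_frame("side")[130:250,230:380]
cv2.imwrite("pics/e2.png",np.vstack([cv2.resize(a,(600,491)[:2],interpolation=cv2.INTER_CUBIC)[150:400],cv2.resize(b,(600,480),interpolation=cv2.INTER_CUBIC)[130:]])[:600])
u=w2px([t2w(-.089,s*.118,.084,home_T(0),WY) for s in(1,-1)]).round(1);print(u)
E
```

```text
push True
t 74.5 w -0.0000 F [ 0.2  -0.65  0.15] p [0.591 0.195 0.104]
t 77.5 w 0.0005 F [ 0.07 -0.5   0.15] p [0.182 0.572 0.304]
[[207.6 206.1]
 [278.4 185. ]]
```

View pics/e2.png

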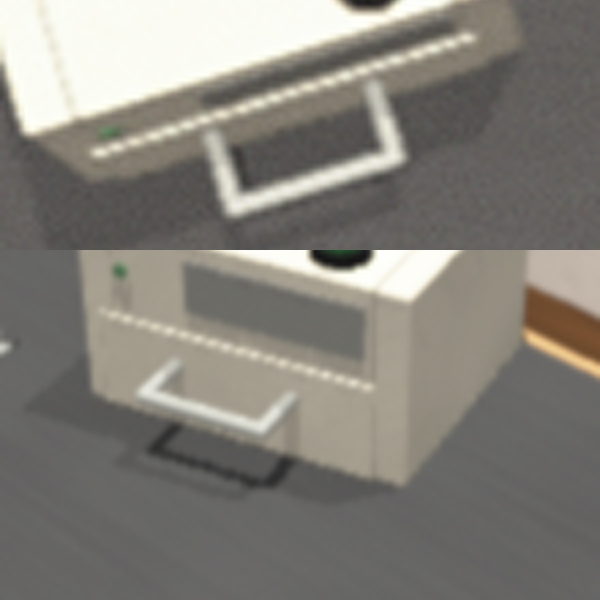

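The plate sits flush along its whole width in both views, with no gap. Now I press the start button.

```bash
python3 - <<'E'
from h import *
b=np.array([.724,.1615]); r=down(np.r_[b,.31],WY-90); robot.move_pose(np.r_[b-[.06,.01],.36],r); robot.move_pose(np.r_[b,.31],r)
robot.line_to(np.r_[b,.268],vel=.1)
z=.268
while z>.245:
    z-=.002; g=robot.line_to(np.r_[b,z],vel=.02,guard=14); f=weigh(3)
    if g or f[2]>9: print("stop",z,g); break
st(); robot.pause(.4); robot.line_to(np.r_[b,.33],vel=.1)
robot.goto_joints([60,6,5.6,89.6,0,77]); robot.set_gripper(.08); st()
cv2.imwrite("pics/end.png",np.hstack([robot.grab_frame("side")[100:480,150:550],robot.grab_frame("top")[100:480,150:550]]))
E
```

```text
weigh [ 0.65 -0.01  0.48] [0.33 0.3  0.63]
weigh [ 0.25 -0.4  -0.12] [0.47 0.21 0.66]
weigh [-0.12 -0.2   0.01] [0.36 0.07 0.84]
weigh [-0.18 -0.4  -0.09] [0.3  0.5  0.49]
weigh [1.02 0.36 2.38] [0.35 0.54 0.2 ]
weigh [ 1.14 -0.24  3.42] [0.24 0.45 0.19]
weigh [2.8  0.05 4.72] [0.6  0.16 0.7 ]
weigh [-0.95 -0.15 11.87] [0.12 0.31 0.01]
stop 0.252 False
t 88.0 w -0.0005 F [-0.3   0.14 11.72] p [0.724 0.161 0.254]
t 92.5 w 0.0802 F [-0.99  0.33  0.43] p [0.181 0.572 0.304]
```

View pics/end.png

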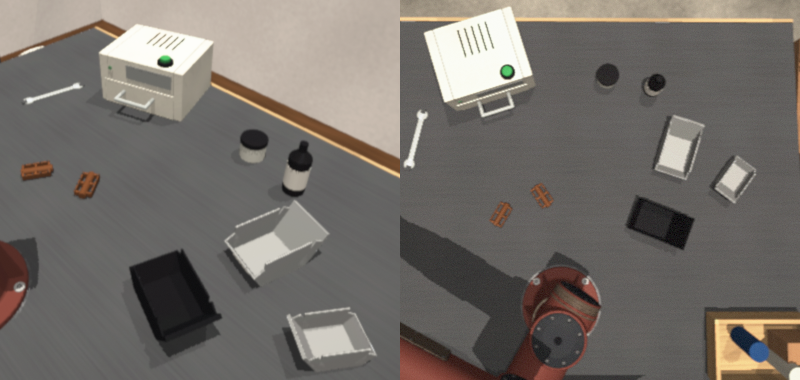

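The button was pressed to its stop, with force climbing from 2 to 5 N and then to 12 N. The tray is home and flush, the bin stands upright and empty, and everything else is undisturbed.

```bash
python3 -c "
from plant import robot
print(robot.job_done())"
```

```text
the job is handed in; nothing more can be done
None
```

The job is handed in: all three pedals and three spindles are in the tray, the bin hefted empty (1.67 N), the tray is flush in the washer and start is pressed, though no verdict came back.

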